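# Change the sanding bench's dust extraction over to the far inlet

## Task

Change the dust extraction over from the near inlet to the far one: push the rotary handle right in, turn it from the single-bar mark to the round off mark and let it spring out into its notch; only then slide the shutter plate by its tab all the way towards the robot to its stop, so that it covers the near port; then push and turn the handle on to the double-bar mark and let it spring out there. Never wrench the handle while it is locked, and leave everything else on the bench where it stands.

Things in the scene. Friction and masses are not known exactly. Their poses are not given: they have to be found in the camera images.
- isolator: Changeover switch, fixed: grey box 130 x 130 x 60 mm on a plinth, steel foot 130 x 150 mm. Origin: centre of underside; z up, x horizontal to the high edge of its sloping face. Face centre at (0, 0, 95 mm), outward normal (-sin 0.35, 0, cos 0.35). Raised black marks on the face, 50 mm from its centre: round dot up the slope (+x), one bar 60 degrees right of it (-y), two bars 60 degrees left (+y).
- handle: Black rotary handle. Origin: grip point on its turning axis (face normal through the face centre), 36 mm off the face when out. z: outward normal, x: along the bar to its pointed end, y: across. Bar 14 mm thick (y), 28 mm behind to 35 mm ahead of the axis, 24 mm below to 14 mm above the origin; its round skirt, 52 mm wide, sinks into the face when pushed.
- selector (a joint): Handle angle (rad), anticlockwise from outside: -1.05 at the single bar (start), 0 at the off dot, +1.05 at the double bar (pointed end at the mark). Turns only while pushed in over 8 mm; do not wrench it while locked (3 N m). Let go within about 0.08 of a mark it springs out and locks; between marks it stays in. Play 0.09 rad, friction 0.04 N m.
- plunger (a joint): How far the handle is pushed in along its axis (m): 0 sprung out and locked, firmly locked below 0.005, more than 0.008 free to turn, 0.011 at the end stop. A spring resists: about 3 N at the start, 9 N at the end stop.
- inlet: Extraction inlet, fixed to the bench: flat aluminium frame 270 (x) x 112 (y) x 30 mm with guide rails and end bars up to 42 mm high and two dark round ports 68 mm across at x = -60 mm (near) and x = +60 mm (far). Origin: centre of the underside; z up, x along the guide, away from the robot.
- tab_grip (a point): Grip point on the shutter's upright tab, 60 mm above the bench, 16 mm below the tab's top. The tab is 14 mm thick along x, 40 mm wide along y, 76 mm high above the bench; axes as inlet. The steel shutter plate, 100 x 88 mm, lies at 32 to 36 mm height between the rails.
- shutter (a joint): How far the shutter plate has slid (m) towards the inlet's -x end: 0 over the far port (start 0 to 0.008), 0.12 at its stop over the near port. Friction about 3 N.
- tape: Bystander: roll of masking tape lying flat, 76 mm across, 25 mm high; origin: centre of its underside.
- sandblock: Bystander: cork sanding block, 100 x 55 x 25 mm; origin: centre of its underside.
- pail: Bystander: grey plastic pail, 140 mm across, 140 mm high; origin: centre of its underside.
- mallet: Bystander: mallet lying down, 280 mm long; origin near its middle, on its underside.
- screwdriver: Bystander: screwdriver lying down, 200 mm long; origin near its middle, on its underside.
- bottle: Bystander: white plastic bottle, 72 mm across, 190 mm high; origin: centre of its underside.
- pattern: Bystander: stepped foam-board pattern, 170 x 120 mm, 60 mm high; origin: centre of its underside.
Things that resemble listed ones, but are neither listed nor needed, are in the scene too. What is shaped like the isolator but red is not meant.

How it is judged:
On the way, in this order (a step that is already met when the one before it is completed fails the run):
1. handle sprung out at the off mark, shutter still over the far port (value of joint selector between -0.15 and 0.15 rad and value of joint plunger below 0.0025 m and value of joint shutter below 0.02 m), for 0.2 s.
2. handle still off, shutter slid to its stop over the near port (value of joint selector between -0.15 and 0.15 rad and value of joint plunger below 0.0025 m and value of joint shutter above 0.114 m), for 0.2 s.
3. handle sprung out at the double-bar mark (value of joint selector above 0.9 rad and value of joint plunger below 0.0025 m and value of joint shutter above 0.114 m), for 0.2 s.
At the end, for the whole second after the job is handed in: The handle points at the double-bar mark (within about 0.15 rad), sprung out to within 2.5 mm, and at rest; the shutter is at rest within 6 mm of its stop over the near port (all of step 3 and velocity of joint selector between -0.05 and 0.05 rad/s and velocity of joint shutter between -0.005 and 0.005 m/s); the robot touches nothing.
It fails at once if the handle is wrenched against its lock (over 80 N on its locking pin, 45 mm from the axis) (contact force between handle and isolator above 80 N).
It fails at once if the shutter is slid before the handle is switched off (value of joint shutter above 0.02 m and value of joint selector below -0.25 rad).
It fails at once if the handle is turned on towards the double-bar mark before the shutter is across (value of joint shutter below 0.105 m and value of joint selector above 0.25 rad).
It fails at once if a bystander is shifted by more than 30 mm or tipped over (distance of any of tape, sandblock, pail, mallet, screwdriver, bottle, pattern from where it was at the start of the episode above 0.03 m or angle between any of pail, bottle's own z axis and vertical above 0.5 rad).
It also fails if it takes over 61 s, if anything falls off the work surface, if the arm or the gripper's body presses on something with over 40 N, if the wrist force passes 120 N, or if a joint passes its speed limit or range.

## Robot

A 6-joint arm with a two-finger parallel gripper is mounted at the origin on the work surface. World frame = base frame: x ahead of the robot, y to its left, z up, the work surface at z = 0. Lengths are in m, angles in rad, forces in N, time in s.
With the tool pointing down it reaches from about 0.425 to 0.95 m from the base axis. Payload 3.5 kg.
Tool frame: the origin (TCP) lies at the very end of the fingers, on their centre line; the grasp point (between the pads) lies 19 mm behind it (ctrl.pinch_z is the distance from the TCP to the grasp point, in m); z points along the fingers, y is the line along which they close (so a half turn about z gives the same grasp; the last joint's range is limited). The gripper opens to 85 mm and grips with 20 to 120 N. Pads are 22 mm wide; open, the fingers measure 114 mm over their backs; the gripper's body (76 mm by 85 mm) begins 54 mm behind the grasp point. The pads swing forward as they close: fully open they stand 13 mm farther back than shut.
Start: joints at [-1.39, 0.286, 1.577, -0, 1.279, -0.15], TCP at [0.219, -0.638, 0.231] pointing down, gripper open.
Joint ranges: [-2.77, 2.77], [-0.9, 2.22], [0.21, 2.48], [-1.53, 4.67], [0.24, 2.81], [-2.84, 2.84]. Speed limits (rad/s): [2.79, 2.79, 3.14, 3.14, 3.14, 3.14].

## Interface

Orientations are given as a unit quaternion [x, y, z, w].
In Python, from plant import ctrl gives the robot as it stands. The module is installed in compiled form; this text tells all that it offers.
- The arm moves only by the shell command python3 -m crank 'ROWS' [OPENING] [FORCE]. ROWS is JSON, a list of rows, each a list of 6 numbers: the shift along the tool's x, y, z in cm, then the turn, a rotation vector about the tool's x, y, z in rad. In form: [[tx, ty, tz, rx, ry, rz], ...]. A call has 1 to 10 rows; each row is the pose to reach, as a shift and turn from the pose commanded when the call began, along the tool's axes at that moment; what a row does not reach only later rows make up. A row lasts 1/10 s, in which the tool goes at most 50 mm and 8.59 degrees, less where a joint would pass 70% of its speed; a pose out of reach is approached as far as the arm can. A call with a gripper value outside its range is refused whole. OPENING is the opening, from 0 (shut) to 1 (fully open), set as the call begins (- or left out, the last holds). The fingers move at their own pace and stop on an object; FORCE is the grip in N (left out, the last holds). Time passes only in rows, so rows that repeat a pose let the fingers close. It gives the time, the measured TCP pose, the force, the opening and the grip force at its end, in the units of the state.
- ctrl.get_state(): the state, without advancing time (a new reading comes with each control period).
- ctrl.read_camera(name): name is "scene" or "top" or "wrist"; returns (picture, depth): 480x640x3 uint8, blue, green, red; 480x640 float32, m along the optical axis (not along the pixel's ray), 0 where there is no reading.
- ctrl.camera_info(name): a dict with "K" (3x3 intrinsics, pixels), "origin" and "orientation" of the camera in the world. Camera axes: x right, y down, z forward; pixel columns grow to the right and rows downward; lengths in m; the calibration is good to about 2 mm. A picture is of the moment at which its call begins: read the wrist's pose just before it. camera_info takes no time and is no camera call; for the wrist camera it gives the pose at the moment of the call.
- ctrl.sign_off(): hands the job in; it is judged then, once.
The state is a dict: "time": time; "qpos": joint angles; "dq": joint speeds; "joint_efforts": joint torques, N m; "eef_pos": TCP position; "tcp_rot": TCP orientation; "contact_force": force on the tool from outside, world axes, zero at the start; "wrist_torque": the same for the moment, N m; "opening": opening from 0.0 (shut) to 1.0 (fully open); "finger_force": force on a finger pad.
Only numpy, scipy, OpenCV 4.12 (cv2) and the standard library are available. Lean on these libraries where they do the work, as an engineer would, in place of code of your own. Each camera call takes 0.05 s, during which the arm holds its last target. There are 200 camera calls.

## Working session

There is one attempt and no reset: what is moved stays moved. The work goes in short steps, Python scripts to look and compute and a shell command to move; the robot and the scene stay as the last step left them, time stands still between calls to the robot, and variables do not carry over. Pictures are saved under pics/ and viewed, at most 10 in all, crops included, and the job is handed in when it is done.

```bash
mkdir -p pics; python3 - <<'E'
from plant import ctrl
import cv2,numpy as np
s=ctrl.get_state(); print(s)
for n in("scene","top"):
    p,d=ctrl.read_camera(n); cv2.imwrite(f"pics/{n}0.png",p); np.save(f"{n}_d.npy",d); cv2.imwrite(f"{n}.png",p)
    print(n,ctrl.camera_info(n))
print(ctrl.camera_info("wrist"))
E
```

```text
{'time': 0.0, 'qpos': array([-1.39000859e+00,  2.87193115e-01,  1.57816158e+00,  1.94439584e-05,
        1.27858339e+00, -1.50024994e-01]), 'dq': array([ 3.19304981e-04,  4.79896053e-04, -1.67574056e-03,  9.33635363e-05,
        6.19483122e-04,  5.21583372e-04]), 'joint_efforts': array([-6.17782116e-04, -4.05978692e+01, -2.92625624e+01, -1.11870556e-04,
        5.79762709e-03,  1.42305794e-06]), 'eef_pos': array([ 0.219147  , -0.63775248,  0.22993722]), 'tcp_rot': array([ 9.86351312e-01,  1.64650276e-01, -8.73180506e-06, -1.17272026e-03]), 'contact_force': array([-0.18720684, -0.27280809,  0.66844765]), 'wrist_torque': array([-0.02131165,  0.02571024, -0.05450294]), 'finger_force': 0.0, 'opening': 0.999811655689326}
scene {'K': array([[561.72963327,   0.        , 330.79182073],
       [  0.        , 561.72963327, 240.14615702],
       [  0.        ,   0.        ,   1.        ]]), 'origin': array([1.5545169 , 0.82320233, 1.0420006 ]), 'orientation': array([ 0.395254  ,  0.7974396 , -0.41037068, -0.19864608])}
top {'K': array([[495.89664257,   0.        , 317.75872814],
       [  0.        , 495.89664257, 240.29760534],
       [  0.        ,   0.        ,   1.        ]]), 'origin': array([0.45179597, 0.00145792, 1.38450763]), 'orientation': array([-0.70018902,  0.71337381, -0.00688463,  0.02803129])}
{'K': array([[411.68305996,   0.        , 323.55968243],
       [  0.        , 411.68305996, 237.28966463],
       [  0.        ,   0.        ,   1.        ]]), 'origin': array([ 0.29964346, -0.61097891,  0.37307296]), 'orientation': array([ 0.80263883, -0.57304603, -0.09706947,  0.13403986])}
```

View pics/top0.png

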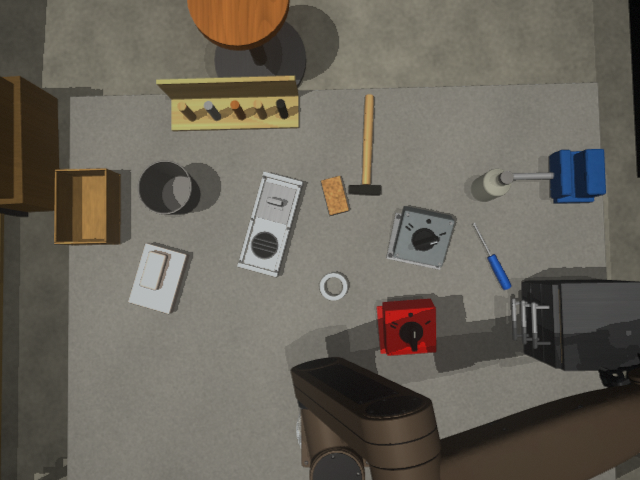

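View pics/scene0.png

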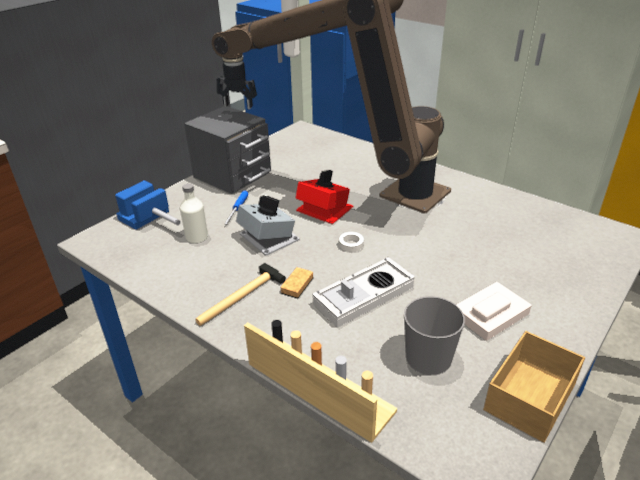

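The top view shows the grey isolator at about (423,237), with its handle at (426,239). The red decoy is at (408,328), and the inlet is at (270,225) with its tab at (276,202) and the near port at (265,245). Next I'll measure the isolator and inlet using colour and depth.

```bash
cat > h.py <<'E'
from plant import ctrl
import cv2,numpy as np
from scipy.spatial.transform import Rotation as R
def pts(info,d):
    K=info["K"]; v,u=np.mgrid[0:480,0:640]
    c=np.stack([(u-K[0,2])/K[0,0]*d,(v-K[1,2])/K[1,1]*d,d],-1)
    return c@R.from_quat(info["orientation"]).as_matrix().T+info["origin"]
def ray(info,u,v,z):
    K=info["K"]; r=R.from_quat(info["orientation"]).as_matrix()@np.array([(u-K[0,2])/K[0,0],(v-K[1,2])/K[1,1],1])
    return info["origin"]+r*(z-info["origin"][2])/r[2]
E
python3 - <<'E'
from h import *
p=cv2.imread("top.png"); P=pts(ctrl.camera_info("top"),np.load("top_d.npy"))
a=cv2.resize(p[190:280,380:470],(400,400),interpolation=cv2.INTER_CUBIC)
b=cv2.resize(p[165:285,230:320],(300,400),interpolation=cv2.INTER_CUBIC)
cv2.imwrite("pics/crops.png",np.hstack([a,b]))
print("bench z",np.median(P[300:340,260:290,2]))
# inlet: points above z .02 in region
def rect(m,name):
    xy=P[m][:,:2]; r=cv2.minAreaRect((xy*1000).astype(np.float32)); print(name,m.sum(),r,P[m][:,2].min(),P[m][:,2].max())
M=np.zeros((480,640),bool); M[165:285,230:312]=1
rect(M&(P[...,2]>.02)&(P[...,2]<.05),"inlet")
rect(M&(P[...,2]>.065)&(P[...,2]<.09),"tab")
M[:]=0; M[190:280,380:470]=1
hsv=cv2.cvtColor(p,cv2.COLOR_BGR2HSV)
m=M&(P[...,2]>.05)&(hsv[...,2]>70)
rect(m,"box"); X=P[m]; 
for _ in range(4):
    c=X.mean(0); n=np.linalg.svd(X-c)[2][2]; n*=np.sign(n[2]); X=X[abs((X-c)@n)<.004]
print("face plane",c,n,"slope",np.arccos(n[2]),"yaw of +x",np.arctan2(-n[1],-n[0]),len(X))
rect(M&(P[...,2]>.005)&(P[...,2]<.02),"foot")
h=M&(((P-c)@n)>.03)&(hsv[...,2]<90); rect(h,"handle"); print(P[h].mean(0))
E
```

```text
bench z 0.0005587793403750707
inlet 3980 ((566.4039306640625, 171.9111328125), (112.52499389648438, 270.43951416015625), 73.76818084716797) 0.020231427008090774 0.04987716213750515
tab 84 ((623.4362182617188, 155.18524169921875), (39.022705078125, 14.409626960754395), 73.57027435302734) 0.06686129000811114 0.08283104033666033
box 2037 ((526.377685546875, -153.8157501220703), (305.8358459472656, 158.5995330810547), 88.24588012695312) 0.05034356110973093 1.384507634061011
face plane [ 0.51697744 -0.2340562   0.09618981] [-0.76835073 -0.13332914  0.62598761] slope 0.8943989938998758 yaw of +x 0.17181550832117382 106
foot 525 ((531.0422973632812, -253.35903930664062), (249.54905700683594, 243.06358337402344), 89.91602325439453) 0.005003129565459563 0.017034246769114025
handle 143 ((482.5227355957031, -136.6304473876953), (274.16619873046875, 69.87852478027344), 88.24588012695312) 0.06808555241876979 1.384507634061011
[ 0.49824541 -0.22511474  0.16648557]
```

View pics/crops.png

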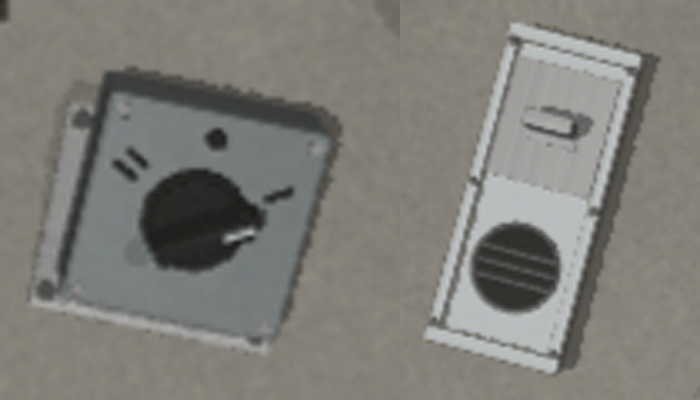

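The crops show the isolator face with its dot at crop (216,138), the two bars at (130,165) and the single bar at (280,195). The handle's pointed end faces the single bar. The inlet and tab sizes match the spec (270x112 mm and 40x14 mm). For the isolator I need to drop the empty depth readings and refit.

```bash
python3 - <<'E'
from h import *
p=cv2.imread("top.png"); d=np.load("top_d.npy"); I=ctrl.camera_info("top"); P=pts(I,d)
M=np.zeros((480,640),bool); M[190:280,380:470]=1; M&=d>0
g=p.max(2); 
m=M&(P[...,2]>.065)&(P[...,2]<.13)&(g>70)
X=P[m]
for _ in range(6):
    c=X.mean(0); n=np.linalg.svd(X-c)[2][2]; n*=np.sign(n[2]); X=P[m][abs((P[m]-c)@n)<.005]
yaw=np.arctan2(-n[1],-n[0]); print("plane",c,n,"slope",np.arccos(n[2]),"yaw",yaw,len(X))
def rect(m,name):
    xy=P[m][:,:2]; r=cv2.minAreaRect((xy*1000).astype(np.float32)); print(name,m.sum(),r)
rect(M&(P[...,2]>.065)&(P[...,2]<.13)&(abs((P-c)@n)<.006),"face(130x122 expected)")
def onplane(u,v):
    r=(ray(I,u,v,0)-I["origin"]); return I["origin"]+r*((c-I["origin"])@n)/(r@n)
k=400/90
for nm,(u,v) in dict(dot=(216,138),two=(130,165),one=(280,195),c1=(112,92),c2=(330,133),c3=(278,345),c4=(62,297)).items(): print(nm,onplane(380+(u-1.5)/k,190+(v-1.5)/k))
h=M&(((P-c)@n)>.03)&(((P-c)@n)<.07); rect(h,"handle"); print(P[h].mean(0),(((P[h]-c)@n)).max())
E
```

```text
plane [ 0.51562107 -0.23279255  0.09602249] [-0.33398646  0.07403968  0.93966546] slope 0.3491452639970552 yaw -0.21815664363707266 1837
face(130x122 expected) 2044 ((515.4391479492188, -233.59034729003906), (130.67706298828125, 123.54244995117188), 77.07254028320312)
dot [ 0.55967531 -0.24455346  0.11260743]
two [ 0.54574659 -0.19627557  0.10385274]
one [ 0.52662576 -0.28205544  0.10381551]
c1 [ 0.58696985 -0.18499613  0.11761602]
c2 [ 0.56074928 -0.30837366  0.11801778]
c3 [ 0.43982453 -0.28498727  0.07319465]
c4 [ 0.47044184 -0.15872779  0.07412855]
handle 179 ((501.7593994140625, -232.0870361328125), (19.343700408935547, 63.634700775146484), 15.648479461669922)
[ 0.50113481 -0.23151325  0.13980404] 0.05618961625945926
```

Everything agrees with the spec: slope 0.349, face 130x123 mm, dot 50 mm up the slope, and the handle bar along the single-bar direction. I'll set target poses and work out the moves.

```bash
cat >> h.py <<'E'
yaw=-0.222; C=np.array([.5154,-.2335,.0958]); fy=np.array([-np.sin(yaw),np.cos(yaw),0])
n=np.array([-np.sin(.35)*np.cos(yaw),-np.sin(.35)*np.sin(yaw),np.cos(.35)]); fx=np.cross(fy,n)
def hpose(ang,off,flip=1):      # TCP 'off' m from the face on the axis, pads across the bar at angle ang
    hx=np.cos(ang)*fx+np.sin(ang)*fy; hy=np.cross(n,hx)*flip
    return C+n*off, np.stack([np.cross(hy,-n),hy,-n],1)
iy=-.283; tab=np.array([.6234,.1552,0])
def tpose(s,z):                 # tool down at tab slid by s, closing along the guide
    g=np.array([np.cos(iy),np.sin(iy),0]); return tab-g*s+[0,0,z], np.stack([np.cross(g,[0,0,-1.]),g,[0,0,-1.]],1)
def delta(p,Rt):
    s=ctrl.get_state(); A=R.from_quat(s["tcp_rot"]).as_matrix()
    t=A.T@(p-s["eef_pos"])*100; w=R.from_matrix(A.T@Rt).as_rotvec()
    print("row",np.round(t,2).tolist(),np.round(w,3).tolist(),"t",round(s["time"],2),"q",np.round(s["qpos"],2),"F",np.round(s["contact_force"],1),"M",np.round(s["wrist_torque"],2))
E
python3 - <<'E'
from h import *
d=np.load("top_d.npy");P=pts(ctrl.camera_info("top"),d)
print("unit top z",np.nanmax(P[285:365,540:600,2][d[285:365,540:600]>0]),"plane z at centre",.0960-( (C-[.5156,-.2328,0])[:2]@n[:2])/n[2])
delta(*hpose(-1.047,.13)); print(hpose(-1.047,.13)[0]); delta(*hpose(-1.047,.02))
E
```

```text
unit top z 0.22784682178360116 plane z at centre 0.09598504656333541
row [37.35, -30.96, 1.29] [-0.377, 0.093, -1.525] t 0.1 q [-1.39  0.29  1.58 -0.    1.28 -0.15] F [-0.1 -1.   0.1] M [ 0.02 -0.03  0.02]
[ 0.47191724 -0.22368506  0.21791845]
row [40.56, -28.95, 11.62] [-0.377, 0.093, -1.525] t 0.1 q [-1.39  0.29  1.58 -0.    1.28 -0.15] F [-0.1 -1.   0.1] M [ 0.02 -0.03  0.02]
```

```bash
python3 -m crank '[[0,0,-8,0,0,0],[0,0,-8,0,0,0],[37.35,-31,-6,-0.377,0.093,-1.525],[37.35,-31,-6,-0.377,0.093,-1.525],[37.35,-31,-6,-0.377,0.093,-1.525],[37.35,-31,-6,-0.377,0.093,-1.525],[37.35,-31,-6,-0.377,0.093,-1.525],[37.35,-31,-6,-0.377,0.093,-1.525],[37.35,-31,-6,-0.377,0.093,-1.525],[37.35,-31,-6,-0.377,0.093,-1.525]]' 1 25
python3 -c "
from h import *
delta(*hpose(-1.047,.13))"
```

```text
time: 1.1
eef_pos: [0.4277, -0.2949, 0.2944]
tcp_rot: [0.722, 0.678, 0.055, 0.128]
contact_force: [0.6, -0.7, -0.8]
opening: 1.003
finger_force: 0.0
row [8.12, 1.93, 7.69] [-0.088, 0.024, -0.356] t 1.1 q [-0.86 -0.27  2.04  0.13  1.12 -0.84] F [ 0.6 -0.7 -0.8] M [ 0.05  0.06 -0.  ]
```

```bash
python3 -m crank '[[8.12,1.93,7.7,-0.088,0.024,-0.356],[8.12,1.93,7.7,-0.088,0.024,-0.356],[8.12,1.93,7.7,-0.088,0.024,-0.356],[8.12,1.93,7.7,-0.088,0.024,-0.356],[8.12,1.93,7.7,-0.088,0.024,-0.356],[8.12,1.93,7.7,-0.088,0.024,-0.356]]'
python3 - <<'E'
from h import *
delta(*hpose(-1.047,.13))
I=ctrl.camera_info("wrist"); p,d=ctrl.read_camera("wrist"); cv2.imwrite("pics/w1.png",p)
P=pts(I,d); h=(P-C)@n; q=P-C; r=np.hypot(q@fx,q@fy)
m=(d>0)&(r<.05)&(h>.036)&(h<.056)
uv=np.stack([q[m]@fx,q[m]@fy],1)*1000; print(m.sum(),cv2.minAreaRect(uv.astype(np.float32)),h[m].max())
f=(d>0)&(abs(h)<.008)&(p.max(2)>70)&(r<.09); X=P[f]; c=X.mean(0); nn=np.linalg.svd(X-c,full_matrices=False)[2][2]; print("face",f.sum(),nn,(X-C)@n@np.ones(len(X))/len(X),cv2.minAreaRect((np.stack([q[f]@fx,q[f]@fy],1)*1000).astype(np.float32)))
E
```

```text
time: 1.7
eef_pos: [0.4723, -0.2274, 0.22]
tcp_rot: [0.587, 0.791, 0.07, 0.16]
contact_force: [-0.2, 0.1, -0.8]
opening: 1.0
finger_force: 0.0
row [0.4, 0.02, 0.15] [0.0, 0.003, -0.007] t 1.7 q [-0.72 -0.23  2.15  0.21  0.91 -1.12] F [-0.2  0.1 -0.8] M [0.04 0.19 0.02]
2308 ((-0.009588241577148438, -5.487443923950195), (18.136157989501953, 62.72493362426758), 32.77272033691406) 0.0524013282625075
face 26386 [-0.33483692  0.07877285  0.93897767] -0.00021619166571933373 ((-0.754913330078125, -2.217742919921875), (129.37753295898438, 130.04086303710938), 89.74440002441406)
```

View pics/w1.png

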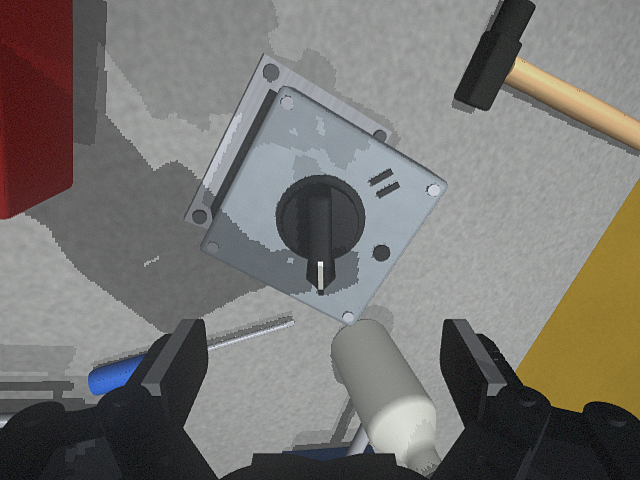

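The wrist view shows the grey isolator with the handle pointing at the single bar. The bar runs from about (320,185) to (320,292), centred between the fingers. The bottle is about 0.2 m from the handle, so it is clear. The wrist fit puts the axis about 1–2 mm from my estimate, so I'll blend the two and descend.

```bash
sed -i 's/^def hpose/C=C-.0008*fx-.0018*fy\ndef hpose/' h.py; python3 -c "
from h import *
delta(*hpose(-1.02,.05)); delta(*hpose(-1.02,.02))"
```

```text
row [0.32, -0.14, 8.16] [0.0, 0.003, -0.034] t 1.75 q [-0.72 -0.23  2.15  0.21  0.91 -1.12] F [ 0.4 -0.5  0.8] M [ 0.05  0.19 -0.02]
row [0.33, -0.14, 11.16] [0.0, 0.003, -0.034] t 1.75 q [-0.72 -0.23  2.15  0.21  0.91 -1.12] F [ 0.4 -0.5  0.8] M [ 0.05  0.19 -0.02]
```

```bash
python3 -m crank '[[0.3,-0.14,3,0,0,-0.034],[0.3,-0.14,6,0,0,-0.034],[0.3,-0.14,8,0,0,-0.034],[0.3,-0.14,9.5,0,0,-0.034],[0.3,-0.14,10.5,0,0,-0.034],[0.3,-0.14,11.1,0,0,-0.034],[0.3,-0.14,11.1,0,0,-0.034],[0.3,-0.14,11.1,0,0,-0.034]]' 0.6 25
python3 -c "
from h import *
delta(*hpose(-1.02,.02))"
```

```text
time: 2.55
eef_pos: [0.5072, -0.2326, 0.114]
tcp_rot: [0.572, 0.801, 0.067, 0.161]
contact_force: [-0.5, 0.5, 0.3]
opening: 0.602
finger_force: 0.0
row [-0.11, 0.01, -0.01] [-0.0, 0.001, 0.001] t 2.55 q [-0.68 -0.    2.16  0.24  0.68 -1.18] F [-0.5  0.5  0.3] M [0.01 0.13 0.01]
```

Aligned. Closing gently.

```bash
python3 -m crank '[[0,0,0,0,0,0],[0,0,0,0,0,0],[0,0,0,0,0,0],[0,0,0,0,0,0],[0,0,0,0,0,0],[0,0,0,0,0,0],[0,0,0,0,0,0],[0,0,0,0,0,0]]' 0 25
python3 -c "
from h import *
delta(*hpose(-1.02,.02))"
```

```text
time: 3.35
eef_pos: [0.5068, -0.2324, 0.1132]
tcp_rot: [0.572, 0.801, 0.067, 0.161]
contact_force: [-3.2, -1.5, 2.0]
opening: 0.157
finger_force: 30.4
row [-0.15, 0.06, -0.07] [-0.001, 0.001, 0.002] t 3.35 q [-0.68 -0.    2.16  0.24  0.68 -1.18] F [-3.2 -1.5  2. ] M [-0.44  0.55 -0.27]
```

```bash
python3 -m crank '[[0,0,0.3,0,0,0],[0,0,0.6,0,0,0],[0,0,0.9,0,0,0],[0,0,1.05,0,0,0],[0,0,1.05,0,0,0],[0,0,1.05,0,0,0]]' 0 40
python3 -c "
from h import *
delta(*hpose(-1.02,.02))"
```

```text
time: 3.95
eef_pos: [0.5102, -0.2332, 0.1038]
tcp_rot: [0.572, 0.802, 0.067, 0.16]
contact_force: [-8.3, -0.6, 6.5]
opening: 0.154
finger_force: 42.4
row [-0.14, 0.06, -1.07] [-0.002, 0.0, 0.002] t 3.95 q [-0.68  0.02  2.16  0.25  0.66 -1.18] F [-8.3 -0.6  6.5] M [-0.35  1.05 -0.27]
```

```bash
python3 -m crank '[[-0.07,0.03,0.1,0,0,0],[-0.07,0.03,0.1,0,0,0],[-0.07,0.03,0.1,0,0,-0.07],[-0.07,0.03,0.1,0,0,-0.14],[-0.07,0.03,0.1,0,0,-0.14]]'
python3 -c "
from h import *
delta(*hpose(0,.01))
s=ctrl.get_state(); print('axial F',s['contact_force']@n,'M',s['wrist_torque']@n)"
```

```text
time: 4.45
eef_pos: [0.5103, -0.2334, 0.1034]
tcp_rot: [0.514, 0.84, 0.055, 0.163]
contact_force: [-13.5, 0.2, 13.0]
opening: 0.158
finger_force: 43.5
row [-0.14, 0.05, -0.11] [-0.002, -0.003, -0.875] t 4.45 q [-0.68  0.02  2.16  0.25  0.66 -1.32] F [-13.5   0.2  13. ] M [-0.11  1.6  -0.19]
axial F 16.725682855133247 M -0.023804158962543925
```

```bash
python3 -m crank '[[-0.07,0.03,-0.03,0,0,-0.12],[-0.1,0.03,-0.03,0,0,-0.24],[-0.1,0.03,-0.03,0,0,-0.36],[-0.1,0.03,-0.03,0,0,-0.48],[-0.1,0.03,-0.03,0,0,-0.6],[-0.1,0.03,-0.03,0,0,-0.72],[-0.1,0.03,-0.03,0,0,-0.82],[-0.1,0.03,-0.03,0,0,-0.875],[-0.1,0.03,-0.03,0,0,-0.875],[-0.1,0.03,-0.03,0,0,-0.875]]'
python3 -c "
from h import *
delta(*hpose(0,.01))
s=ctrl.get_state(); print('axial F',s['contact_force']@n,'M',s['wrist_torque']@n)"
```

```text
time: 5.45
eef_pos: [0.5097, -0.2343, 0.1033]
tcp_rot: [0.109, 0.979, -0.019, 0.17]
contact_force: [-17.5, -1.6, 12.3]
opening: 0.154
finger_force: 43.6
row [-0.17, 0.02, -0.11] [-0.001, -0.006, -0.0] t 5.45 q [-0.68  0.03  2.16  0.24  0.66 -2.2 ] F [-17.5  -1.6  12.3] M [-0.38  2.29 -0.28]
axial F 17.260918922973097 M 0.03961563642936783
```

Turned to the off mark with almost no torque about the axis. I'll take off the lateral and axial load, then let go so it springs out.

```bash
python3 -m crank '[[0.15,0,-0.1,0,0,0],[0.2,0,-0.1,0,0,0],[0.2,0,-0.1,0,0,0]]'
python3 -c "
from h import *
delta(*hpose(0,.01))
s=ctrl.get_state(); print('axial F',s['contact_force']@n,'fx',s['contact_force']@fx,'M',s['wrist_torque']@n)"
python3 -m crank '[[0,0,0,0,0,0],[0,0,0,0,0,0],[0,0,0,0,0,0],[0,0,0,0,0,0]]' 0.5
python3 -m crank '[[0,0,-3,0,0,0],[0,0,-6,0,0,0],[0,0,-9,0,0,0],[0,0,-12,0,0,0],[0,0,-12,0,0,0],[0,0,-12,0,0,0]]'
python3 - <<'E'
from h import *
delta(*hpose(0,.13))
I=ctrl.camera_info("wrist"); p,d=ctrl.read_camera("wrist"); cv2.imwrite("pics/w2.png",p)
P=pts(I,d); h=(P-C)@n; q=P-C; r=np.hypot(q@fx,q@fy)
m=(d>0)&(r<.05)&(h>.036)&(h<.06)
uv=np.stack([q[m]@fx,q[m]@fy],1)*1000; print(m.sum(),cv2.minAreaRect(uv.astype(np.float32)),np.percentile(h[m],[50,95]))
E
```

```text
time: 5.75
eef_pos: [0.5092, -0.2342, 0.104]
tcp_rot: [0.11, 0.979, -0.02, 0.172]
contact_force: [-8.7, -3.0, 6.5]
opening: 0.156
finger_force: 42.3
row [-0.19, 0.03, -0.03] [-0.002, -0.001, -0.002] t 5.75 q [-0.68  0.02  2.16  0.25  0.66 -2.2 ] F [-8.7 -3.   6.5] M [-0.47  1.14 -0.23]
axial F 8.768037905229635 fx -5.088863176183979 M 0.027932894541641995
time: 6.15
eef_pos: [0.5102, -0.2335, 0.1037]
tcp_rot: [0.111, 0.978, -0.019, 0.173]
contact_force: [0.6, 0.3, 3.3]
opening: 0.5
finger_force: 1.4
time: 6.75
eef_pos: [0.4695, -0.2245, 0.2159]
tcp_rot: [0.111, 0.979, -0.019, 0.173]
contact_force: [0.1, -0.6, -1.0]
opening: 0.501
finger_force: 0.0
row [-0.2, -0.04, -0.11] [-0.001, -0.0, -0.003] t 6.75 q [-0.72 -0.23  2.17  0.21  0.91 -2.17] F [ 0.1 -0.6 -1. ] M [0.02 0.23 0.03]
2320 ((3.2432689666748047, -1.4590120315551758), (63.02825164794922, 18.004240036010742), 2.2986764907836914) [0.0494408  0.05075341]
```

View pics/w2.png

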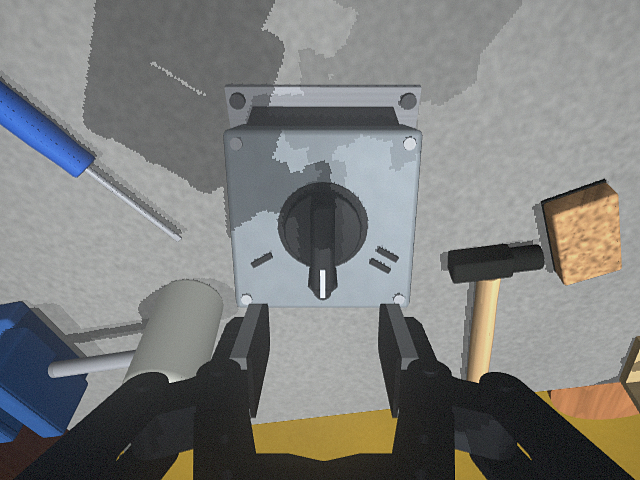

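The handle has sprung out at the off dot: bar top 50 mm off the face, angle about 0.04 rad, pointed end at (322,297) in line with the dot. Now for the tab.

```bash
python3 -c "
from h import *
delta(*tpose(0,.2))"
```

```text
row [-5.66, 40.42, 3.67] [0.284, 0.266, 1.61] t 6.8 q [-0.72 -0.23  2.17  0.21  0.91 -2.17] F [0.  0.1 0.2] M [ 0.03  0.14 -0.  ]
```

```bash
python3 -m crank '[[-5.66,40.42,0,0.284,0.266,1.61],[-5.66,40.42,0,0.284,0.266,1.61],[-5.66,40.42,0,0.284,0.266,1.61],[-5.66,40.42,0,0.284,0.266,1.61],[-5.66,40.42,0,0.284,0.266,1.61],[-5.66,40.42,0,0.284,0.266,1.61],[-5.66,40.42,0,0.284,0.266,1.61],[-5.66,40.42,0,0.284,0.266,1.61],[-5.66,40.42,0,0.284,0.266,1.61],[-5.66,40.42,0,0.284,0.266,1.61]]' 0.6 40
python3 -c "
from h import *
delta(*tpose(0,.2))"
```

```text
time: 7.8
eef_pos: [0.6113, 0.1598, 0.2325]
tcp_rot: [0.659, 0.751, -0.006, 0.047]
contact_force: [0.5, -0.1, 0.3]
opening: 0.597
finger_force: 0.0
row [-0.35, 0.96, 3.35] [0.069, 0.066, 0.414] t 7.8 q [ 0.13  0.17  1.71 -0.08  1.2   0.02] F [ 0.5 -0.1  0.3] M [ 0.05  0.01 -0.01]
```

```bash
python3 -m crank '[[-0.35,0.96,3.35,0.069,0.066,0.414],[-0.35,0.96,3.35,0.069,0.066,0.414],[-0.35,0.96,3.35,0.069,0.066,0.414],[-0.35,0.96,3.35,0.069,0.066,0.414],[-0.35,0.96,3.35,0.069,0.066,0.414]]'
python3 - <<'E'
from h import *
delta(*tpose(0,.2)); delta(*tpose(0,.044))
I=ctrl.camera_info("wrist"); p,d=ctrl.read_camera("wrist"); cv2.imwrite("pics/w3.png",p)
P=pts(I,d); q=P-tab
m=(d>0)&(np.hypot(q[...,0],q[...,1])<.04)&(P[...,2]>.065)&(P[...,2]<.09)
print(m.sum(),cv2.minAreaRect((P[m][:,:2]*1000).astype(np.float32)),P[m][:,2].max())
E
```

```text
time: 8.3
eef_pos: [0.6234, 0.1529, 0.2011]
tcp_rot: [0.798, 0.603, 0.001, 0.001]
contact_force: [-0.6, -0.0, 0.1]
opening: 0.599
finger_force: 0.0
row [0.22, -0.06, 0.11] [0.003, 0.0, 0.007] t 8.3 q [ 0.08  0.24  1.69 -0.    1.21  0.36] F [-0.6 -0.   0.1] M [-0.03  0.01  0.01]
row [0.22, -0.1, 15.71] [0.003, 0.0, 0.007] t 8.3 q [ 0.08  0.24  1.69 -0.    1.21  0.36] F [-0.6 -0.   0.1] M [-0.03  0.01  0.01]
1166 ((624.63232421875, 153.52239990234375), (39.69919204711914, 13.263723373413086), 74.08297729492188) 0.07825432553461198
```

View pics/w3.png

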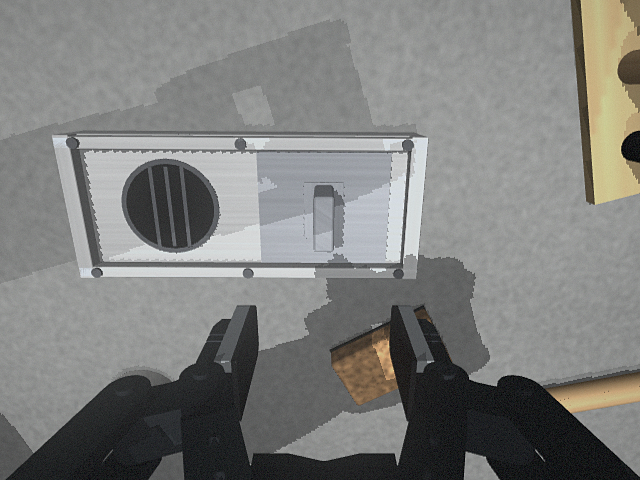

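The wrist view shows the tab at (324,218), the shutter over the far port and the near port open at (170,205). The tab measures 40x13 mm with its top at 0.078. Lowering onto it.

```bash
python3 -m crank '[[0.15,0,4,0,0,0],[0.15,0,8,0,0,0],[0.15,0,11,0,0,0],[0.15,0,13.5,0,0,0],[0.15,0,14.8,0,0,0],[0.15,0,15.3,0,0,0],[0.15,0,15.3,0,0,0]]' 0.6 40
python3 -m crank '[[0,0,0,0,0,0],[0,0,0,0,0,0],[0,0,0,0,0,0],[0,0,0,0,0,0],[0,0,0,0,0,0],[0,0,0,0,0,0],[0,0,0,0,0,0]]' 0 40
python3 -c "
from h import *
delta(*tpose(0,.047));delta(*tpose(.12,.047))"
```

```text
time: 9.05
eef_pos: [0.6253, 0.1545, 0.0503]
tcp_rot: [0.798, 0.602, 0.002, 0.002]
contact_force: [0.0, 0.1, 0.4]
opening: 0.599
finger_force: 0.0
time: 9.75
eef_pos: [0.6244, 0.1551, 0.052]
tcp_rot: [0.798, 0.602, 0.001, 0.0]
contact_force: [-5.6, 1.1, 6.4]
opening: 0.153
finger_force: 41.3
row [-0.01, -0.1, 0.5] [0.002, -0.002, 0.004] t 9.75 q [0.09 0.41 1.77 0.   0.96 0.36] F [-5.6  1.1  6.4] M [ 0.17  0.95 -0.08]
row [0.04, -12.1, 0.48] [0.002, -0.002, 0.004] t 9.75 q [0.09 0.41 1.77 0.   0.96 0.36] F [-5.6  1.1  6.4] M [ 0.17  0.95 -0.08]
```

```bash
python3 -m crank '[[0,-1,0,0,0,0],[0,-2.5,0,0,0,0],[0,-4,0,0,0,0],[0,-5.5,0,0,0,0],[0,-7,0,0,0,0],[0,-8.5,0,0,0,0],[0,-10,0,0,0,0],[0,-11,0,0,0,0],[0,-11.5,0,0,0,0],[0,-11.5,0,0,0,0]]'
python3 -c "
from h import *
delta(*tpose(.12,.047))"
```

```text
time: 10.75
eef_pos: [0.5155, 0.1866, 0.052]
tcp_rot: [0.798, 0.602, 0.004, 0.002]
contact_force: [0.1, 0.0, 8.7]
opening: 0.155
finger_force: 42.3
row [0.0, -0.77, 0.49] [0.008, -0.003, 0.005] t 10.75 q [ 0.16  0.23  2.01 -0.    0.89  0.44] F [0.1 0.  8.7] M [ 0.12  0.37 -0.09]
```

Now creep to the stop, watching the force.

```bash
python3 -m crank '[[0,-0.3,0,0,0,0],[0,-0.5,0,0,0,0],[0,-0.7,0,0,0,0],[0,-0.8,0,0,0,0],[0,-0.8,0,0,0,0]]'
python3 -c "
from h import *
delta(*tpose(.12,.047))"
```

```text
time: 11.25
eef_pos: [0.5091, 0.1885, 0.052]
tcp_rot: [0.798, 0.602, 0.005, 0.003]
contact_force: [2.7, -0.7, 6.9]
opening: 0.155
finger_force: 42.1
row [-0.01, -0.1, 0.5] [0.01, -0.004, 0.005] t 11.25 q [ 0.17  0.22  2.03 -0.    0.89  0.45] F [ 2.7 -0.7  6.9] M [-0.07  0.04 -0.05]
```

```bash
python3 -m crank '[[0,-0.1,0,0,0,0],[0,-0.2,0,0,0,0],[0,-0.3,0,0,0,0],[0,-0.4,0,0,0,0],[0,-0.4,0,0,0,0]]'
python3 -c "
from h import *
delta(*tpose(.12,.047))"
```

```text
time: 11.75
eef_pos: [0.5091, 0.1885, 0.0521]
tcp_rot: [0.798, 0.602, 0.008, 0.006]
contact_force: [13.9, -4.7, -2.9]
opening: 0.156
finger_force: 42.3
row [-0.01, -0.1, 0.5] [0.02, -0.005, 0.005] t 11.75 q [ 0.17  0.21  2.03 -0.01  0.88  0.45] F [13.9 -4.7 -2.9] M [-0.44 -1.54 -0.13]
```

At the stop: the force rose to 15 N with no further movement. Total slide was 120 mm from the grip. Relax, release, rise and check.

```bash
python3 -m crank '[[0,0.3,0,0,0,0],[0,0.3,0,0,0,0],[0,0.3,0,0,0,0]]'
python3 -m crank '[[0,0,0,0,0,0],[0,0,0,0,0,0],[0,0,0,0,0,0],[0,0,0,0,0,0]]' 0.6
python3 -m crank '[[0,0,-2,0,0,0],[0,0,-5,0,0,0],[0,0,-9,0,0,0],[0,0,-14,0,0,0],[0,0,-18,0,0,0],[0,0,-18,0,0,0],[0,0,-18,0,0,0]]'
python3 - <<'E'
from h import *
I=ctrl.camera_info("wrist"); p,d=ctrl.read_camera("wrist"); cv2.imwrite("pics/w4.png",p)
P=pts(I,d); q=P-tpose(.12,0)[0]
m=(d>0)&(np.hypot(q[...,0],q[...,1])<.05)&(P[...,2]>.065)&(P[...,2]<.09)
r=cv2.minAreaRect((P[m][:,:2]*1000).astype(np.float32)); print(m.sum(),r)
print("slid (vs 624.6,153.5)",np.hypot(r[0][0]-624.6,r[0][1]-153.5))
delta(*hpose(0,.13,-1)); delta(*hpose(0,.13,1))
E
```

```text
time: 12.05
eef_pos: [0.5091, 0.1885, 0.052]
tcp_rot: [0.798, 0.602, 0.005, 0.004]
contact_force: [4.8, -0.7, 5.6]
opening: 0.154
finger_force: 41.8
time: 12.45
eef_pos: [0.5051, 0.1884, 0.0489]
tcp_rot: [0.798, 0.602, 0.001, 0.001]
contact_force: [-0.4, -0.0, -0.6]
opening: 0.601
finger_force: 0.0
time: 13.15
eef_pos: [0.5053, 0.1886, 0.2306]
tcp_rot: [0.798, 0.602, 0.003, 0.002]
contact_force: [0.1, 0.0, -0.5]
opening: 0.6
finger_force: 0.0
989 ((509.27362060546875, 186.49606323242188), (40.41689682006836, 13.65585708618164), 73.87538146972656)
slid (vs 624.6,153.5) 119.95379932744669
row [-40.7, 8.12, 1.11] [-0.262, 0.277, 1.498] t 13.2 q [ 0.17 -0.02  1.92 -0.    1.24  0.45] F [-0.5 -0.5 -0.4] M [0.05 0.02 0.02]
row [-40.7, 8.12, 1.11] [-0.281, -0.266, -1.609] t 13.2 q [ 0.17 -0.02  1.92 -0.    1.24  0.45] F [-0.5 -0.5 -0.4] M [0.05 0.02 0.02]
```

The shutter slid 120 mm. Back to the handle with the flipped grasp, because the other would exceed joint 6's range.

```bash
python3 -m crank '[[-40.7,8.1,-1,-0.262,0.277,1.498],[-40.7,8.1,-1,-0.262,0.277,1.498],[-40.7,8.1,-1,-0.262,0.277,1.498],[-40.7,8.1,-1,-0.262,0.277,1.498],[-40.7,8.1,-1,-0.262,0.277,1.498],[-40.7,8.1,-1,-0.262,0.277,1.498],[-40.7,8.1,-1,-0.262,0.277,1.498],[-40.7,8.1,-1,-0.262,0.277,1.498],[-40.7,8.1,-1,-0.262,0.277,1.498],[-40.7,8.1,-1,-0.262,0.277,1.498]]' 0.6 25
python3 -c "
from h import *
delta(*hpose(0.01,.13,-1))"
```

```text
time: 14.2
eef_pos: [0.4695, -0.2273, 0.2364]
tcp_rot: [0.981, -0.092, 0.168, 0.018]
contact_force: [0.2, 0.8, 0.2]
opening: 0.604
finger_force: 0.0
row [-0.54, -0.23, 1.8] [-0.008, 0.01, 0.023] t 14.2 q [-0.73 -0.24  2.13  0.21  0.97  0.94] F [0.2 0.8 0.2] M [0.04 0.17 0.02]
```

```bash
python3 -m crank '[[-0.6,-0.2,4,-0.008,0.01,0.023],[-0.6,-0.2,7,-0.008,0.01,0.023],[-0.6,-0.2,9,-0.008,0.01,0.023],[-0.6,-0.2,10.5,-0.008,0.01,0.023],[-0.6,-0.2,10.5,-0.008,0.01,0.023]]'
python3 -c "
from h import *
delta(*hpose(0.01,.02,-1))"
```

```text
time: 14.7
eef_pos: [0.498, -0.2269, 0.1329]
tcp_rot: [0.98, -0.099, 0.17, 0.018]
contact_force: [-0.3, 0.1, -0.1]
opening: 0.599
finger_force: 0.0
row [0.38, 0.46, 2.11] [-0.005, 0.006, 0.01] t 14.7 q [-0.69 -0.05  2.17  0.24  0.73  0.93] F [-0.3  0.1 -0.1] M [ 0.06  0.16 -0.02]
```

```bash
python3 -m crank '[[0.3,0.45,0,0,0,0.01],[0.3,0.45,0.5,0,0,0.01],[0.3,0.45,1.3,0,0,0.01],[0.3,0.45,2.1,0,0,0.01],[0.3,0.45,2.1,0,0,0.01],[0.3,0.45,2.1,0,0,0.01]]'
python3 -c "
from h import *
delta(*hpose(0.01,.02,-1))"
```

```text
time: 15.3
eef_pos: [0.5094, -0.2355, 0.1195]
tcp_rot: [0.979, -0.103, 0.174, 0.02]
contact_force: [0.2, -0.4, -0.0]
opening: 0.6
finger_force: 0.0
row [-0.38, -0.15, 0.41] [-0.001, -0.003, 0.001] t 15.3 q [-0.68 -0.    2.15  0.25  0.69  0.93] F [ 0.2 -0.4 -0. ] M [ 0.08  0.1  -0.  ]
```

```bash
python3 -m crank '[[0,0,0,0,0,0],[0,0,0,0,0,0],[0,0,0,0,0,0]]'
python3 -c "
from h import *
delta(*hpose(0.01,.02,-1))"
```

```text
time: 15.6
eef_pos: [0.5096, -0.2357, 0.1202]
tcp_rot: [0.979, -0.103, 0.175, 0.02]
contact_force: [0.3, 0.3, -0.2]
opening: 0.597
finger_force: 0.0
row [-0.43, -0.17, 0.47] [-0.001, -0.004, 0.001] t 15.6 q [-0.68 -0.    2.15  0.25  0.69  0.93] F [ 0.3  0.3 -0.2] M [0.05 0.15 0.  ]
```

```bash
python3 -m crank '[[-0.4,-0.17,0.2,0,0,0],[-0.4,-0.17,0.45,0,0,0],[-0.4,-0.17,0.45,0,0,0],[-0.4,-0.17,0.45,0,0,0]]'
python3 -c "
from h import *
delta(*hpose(0.01,.02,-1))"
```

```text
time: 16.0
eef_pos: [0.5076, -0.2335, 0.1141]
tcp_rot: [0.979, -0.104, 0.174, 0.02]
contact_force: [0.0, 0.4, -0.9]
opening: 0.6
finger_force: 0.0
row [0.01, 0.01, -0.02] [-0.001, -0.003, 0.001] t 16.0 q [-0.68 -0.    2.16  0.25  0.68  0.93] F [ 0.   0.4 -0.9] M [ 0.02  0.24 -0.04]
```

Aligned. Grip, then push.

```bash
python3 -m crank '[[0,0,0,0,0,0],[0,0,0,0,0,0],[0,0,0,0,0,0],[0,0,0,0,0,0],[0,0,0,0,0,0],[0,0,0,0,0,0],[0,0,0,0,0,0]]' 0 25
python3 -m crank '[[0,0,0.3,0,0,0],[0,0,0.6,0,0,0],[0,0,0.9,0,0,0],[0,0,1.1,0,0,0],[0,0,1.1,0,0,0],[0,0,1.1,0,0,0]]' 0 40
python3 -c "
from h import *
delta(*hpose(1.047,.01,-1))
s=ctrl.get_state(); print('axial F',s['contact_force']@n,'fx,fy',s['contact_force']@fx,s['contact_force']@fy,'M',s['wrist_torque']@n)"
```

```text
time: 16.7
eef_pos: [0.5077, -0.2339, 0.1145]
tcp_rot: [0.979, -0.103, 0.175, 0.02]
contact_force: [-2.5, -2.5, 1.1]
opening: 0.157
finger_force: 30.6
time: 17.3
eef_pos: [0.5114, -0.2348, 0.1044]
tcp_rot: [0.979, -0.103, 0.174, 0.02]
contact_force: [-7.7, -2.5, 6.6]
opening: 0.153
finger_force: 42.5
row [-0.03, -0.03, -0.06] [0.001, -0.003, -1.035] t 17.3 q [-0.68  0.02  2.16  0.25  0.66  0.92] F [-7.7 -2.5  6.6] M [-0.38  0.96 -0.19]
axial F 8.626290891015394 fx,fy -4.301312838036452 -4.118684971135822 M 0.017647430847913315
```

```bash
python3 -m crank '[[0,0,0.08,0,0,0],[0,0,0.08,0,0,0],[0,0,0.08,0,0,-0.07],[0,0,0.08,0,0,-0.14],[0,0,0.08,0,0,-0.14]]'
python3 -c "
from h import *
delta(*hpose(1.047,.01,-1))
s=ctrl.get_state(); print('axial F',s['contact_force']@n,'M',s['wrist_torque']@n)"
```

```text
time: 17.8
eef_pos: [0.5115, -0.2347, 0.1041]
tcp_rot: [0.984, -0.034, 0.172, 0.032]
contact_force: [-10.0, 0.1, 8.9]
opening: 0.16
finger_force: 43.1
row [-0.03, -0.02, -0.1] [0.001, -0.003, -0.893] t 17.8 q [-0.68  0.02  2.16  0.25  0.66  0.78] F [-10.    0.1   8.9] M [-0.18  1.19 -0.07]
axial F 11.690967611703703 M 0.08934781868295738
```

```bash
python3 -m crank '[[0,0,0,0,0,-0.12],[0,0,0,0,0,-0.24],[0,0,0,0,0,-0.36],[0,0,0,0,0,-0.48],[0,0,0,0,0,-0.6],[0,0,0,0,0,-0.72],[0,0,0,0,0,-0.84],[0,0,0,0,0,-0.89],[0,0,0,0,0,-0.89],[0,0,0,0,0,-0.89]]'
python3 -c "
from h import *
delta(*hpose(1.047,.01,-1))
s=ctrl.get_state(); print('axial F',s['contact_force']@n,'M',s['wrist_torque']@n)"
```

```text
time: 18.8
eef_pos: [0.5112, -0.234, 0.1039]
tcp_rot: [0.903, 0.393, 0.141, 0.102]
contact_force: [-10.8, 2.3, 12.2]
opening: 0.154
finger_force: 43.4
row [-0.03, 0.04, -0.1] [-0.0, -0.002, -0.004] t 18.8 q [-0.68  0.02  2.16  0.25  0.66 -0.11] F [-10.8   2.3  12.2] M [ 0.09  1.32 -0.02]
axial F 15.262176393864372 M 0.052210667408720865
```

At the double-bar angle. Ease off, release, withdraw, check.

```bash
python3 -m crank '[[0,0,-0.08,0,0,0],[0,0,-0.08,0,0,0]]'
python3 -m crank '[[0,0,0,0,0,0],[0,0,0,0,0,0],[0,0,0,0,0,0],[0,0,0,0,0,0]]' 0.5
python3 -m crank '[[0,0,-3,0,0,0],[0,0,-6,0,0,0],[0,0,-9,0,0,0],[0,0,-12,0,0,0],[0,0,-12,0,0,0],[0,0,-12,0,0,0]]'
python3 - <<'E'
from h import *
I=ctrl.camera_info("wrist"); p,d=ctrl.read_camera("wrist"); cv2.imwrite("pics/w5.png",p)
P=pts(I,d); h=(P-C)@n; q=P-C; r=np.hypot(q@fx,q@fy)
m=(d>0)&(r<.05)&(h>.036)&(h<.06)
uv=np.stack([q[m]@fx,q[m]@fy],1)*1000; print(m.sum(),cv2.minAreaRect(uv.astype(np.float32)),np.percentile(h[m],[50,95]))
p,d=ctrl.read_camera("top"); cv2.imwrite("pics/top1.png",p)
P=pts(ctrl.camera_info("top"),d); q=P-tpose(.12,0)[0]
m=(d>0)&(np.hypot(q[...,0],q[...,1])<.05)&(P[...,2]>.065)&(P[...,2]<.09)
print("tab",cv2.minAreaRect((P[m][:,:2]*1000).astype(np.float32)),"expected",tpose(.12,0)[0])
E
```

```text
time: 19.0
eef_pos: [0.511, -0.2339, 0.1042]
tcp_rot: [0.903, 0.393, 0.142, 0.103]
contact_force: [-6.2, -0.5, 7.4]
opening: 0.155
finger_force: 42.5
time: 19.4
eef_pos: [0.512, -0.2344, 0.1043]
tcp_rot: [0.903, 0.392, 0.143, 0.104]
contact_force: [0.7, -0.1, 2.9]
opening: 0.498
finger_force: 1.4
time: 20.0
eef_pos: [0.4705, -0.2249, 0.2159]
tcp_rot: [0.903, 0.392, 0.142, 0.103]
contact_force: [-0.2, -0.4, 0.1]
opening: 0.494
finger_force: 0.0
2471 ((2.9129743576049805, 2.2509384155273438), (62.50006866455078, 17.876100540161133), 62.02047348022461) [0.04940835 0.0508527 ]
tab ((508.595947265625, 188.17759704589844), (39.26468276977539, 13.473846435546875), 73.03681945800781) expected [0.50817335 0.18870851 0.        ]
```

View pics/w5.png

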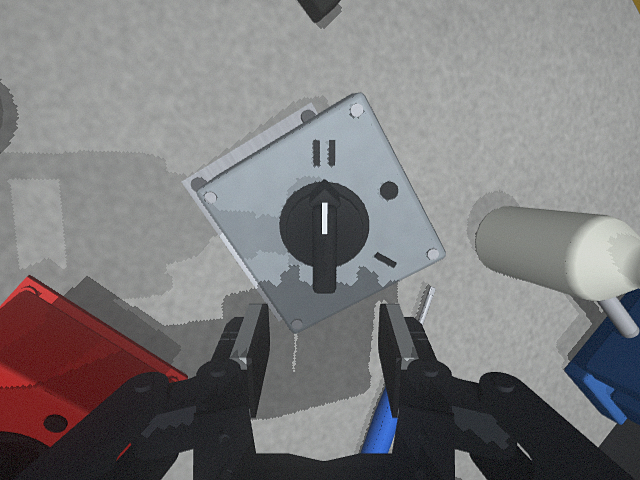

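View pics/top1.png

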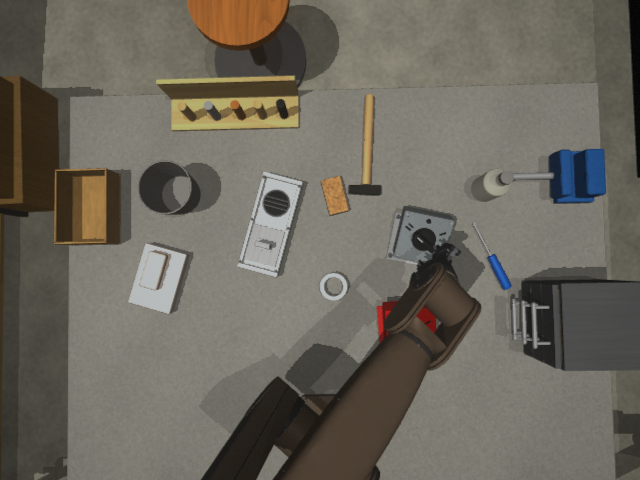

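The handle tip at (324,185) points at the double bar (324,152) and is sprung out, with its top 50 mm off the face at about 1.08 rad. The top view shows the shutter over the near port (tab at (265,244)), the far port open at (276,203), and the bystanders where they were. Handing in.

```bash
python3 -c "
from plant import ctrl
print(ctrl.sign_off())"
```

```text
the job is handed in; nothing more can be done
None
```

The changeover is done and handed in at about 20 s of the 61 s limit: the handle is sprung out at the double-bar mark, the shutter is at its stop over the near port, and the bystanders show no movement in the top view; no verdict came back.

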